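# Gauge the spacer sleeves, sort them and shut the parts case

### The arm

A 6-joint arm with a two-finger parallel gripper is mounted at the origin on the work surface. World frame = base frame: x ahead of the robot, y to its left, z up, the work surface at z = 0. Lengths are in m, angles in rad, forces in N, time in s.
With the tool pointing down it reaches from about 0.225 to 0.875 m from the base axis. Payload 3.4 kg.
Tool frame: the origin (TCP) lies midway between the tips of the shut fingers; the grasp point (between the pads) lies 19 mm behind it; z points along the fingers, y is the line along which they close (so a half turn about z gives the same grasp; the last joint's range is limited). The gripper opens to 85 mm and grips with 20 to 120 N. Pads are 22 mm wide; open, the fingers measure 114 mm over their backs; the gripper's body (76 mm by 85 mm) begins 54 mm behind the grasp point. The pads swing forward as they close: fully open they stand 13 mm farther back than shut.
Start: joints at [1.132, 0.276, 1.505, -0, 1.361, -0.121], TCP at [0.18, 0.546, 0.231] pointing down, gripper open.
Joint ranges: [-2.89, 2.89], [-0.75, 2.08], [0.22, 2.7], [-1.18, 4.32], [0.11, 2.71], [-2.7, 2.7]. Speed limits (rad/s): [2.57, 2.57, 3.14, 3.14, 3.14, 3.14].

### API

Orientations are given as a 3x3 rotation matrix whose columns are the frame's x, y, z axes.
In Python, from rig import ctrl gives the robot as it stands.
- The arm moves only by the tool apply_moves, never from a script. Its argument "series" is a list that holds one entry, the list of rows, each a list of 7 numbers: the opening, from 0 (shut) to 1 (fully open), then the shift along the tool's x, y, z in m, then the turn, a rotation vector about the tool's x, y, z in degrees. In form: [[[hand, dx, dy, dz, rx, ry, rz], ...]]. A call has 1 to 20 rows; each row shifts and turns the commanded pose from where the row before left it, along the tool's axes as they then stand; what a row does not reach is not made up. A row lasts 1/8 s, in which the tool goes at most 62.5 mm and 10.7 degrees, less where a joint would pass 70% of its speed; a pose out of reach is approached as far as the arm can. A call is refused whole if a number of a shift passes 0.0625 or a number of a turn 10.7, either way. A call with a gripper value outside its range is refused whole. The fingers move at their own pace and stop on an object; the grip force is fixed at half the most. Time passes only in rows, so rows that do not move let the fingers close. It gives the time, the measured TCP pose, the force, the opening and the grip force at its end, in the units of the state.
- ctrl.get_state(): the state, without advancing time (a new reading comes with each control period).
- ctrl.capture(name): name is "scene" or "top" or "wrist"; returns the picture (420x560x3 uint8, red, green, blue); there is no depth.
- ctrl.camera_info(name): a dict with "fx", "fy", "cx", "cy" (pixels), "xyz" and "rotation" of the camera in the world. Camera axes: x right, y up, looking along -z (the intrinsics and any distortion apply to the point x, -y, -z); pixel columns grow to the right and rows downward; lengths in m; the calibration is good to about 2 mm. A picture is of the moment at which its call begins: read the wrist's pose just before it. camera_info takes no time and is no camera call; for the wrist camera it gives the pose at the moment of the call.
- ctrl.finish_job(): hands the job in; it is judged then, once.
The state is a dict: "t": time; "joint_positions": joint angles; "joint_vel": joint speeds; "tau": joint torques, N m; "position": TCP position; "ee_rot": TCP orientation; "wrist_force": force on the tool from outside, world axes, zero at the start; "wrist_torque": the same for the moment, N m; "grip_width": finger opening in m; "grip_force": force on a finger pad.
Only numpy, scipy, OpenCV 4.12 (cv2) and the standard library are available. Lean on these libraries where they do the work, as an engineer would, in place of code of your own. Each camera call takes 0.05 s, during which the arm holds its last target. There are 200 camera calls.

### The job

Try every spacer sleeve of the row on the stepped gauge pin, one after another, starting with the sleeve nearest the gold parts case and working along the row towards the grey bin: one that slides down fully home onto the block is right and goes on the floor of the case, one that hangs up on the pin's shoulder is undersized and goes on the floor of the grey reject bin. When all are sorted, shut the lid of the case fully. Leave the tape, screwdriver and bottle where they are.

Things in the scene. Friction and masses are not known exactly. Their poses are not given: they have to be found in the camera images.
- sleeve_1: plain aluminium spacer sleeve, standing on end in a loose row that runs from the case to the bin: 34 mm outside diameter, 30 mm tall, open right through, about 60 g. Origin: centre of its underside; z along its bore. The bore is either right (18.0 mm) or undersized (14.5 mm); the gauge pin tells which. Up to two of the five are absent in each run
- sleeve_2: plain aluminium spacer sleeve, standing on end in a loose row that runs from the case to the bin: 34 mm outside diameter, 30 mm tall, open right through, about 60 g. Origin: centre of its underside; z along its bore. The bore is either right (18.0 mm) or undersized (14.5 mm); the gauge pin tells which. Up to two of the five are absent in each run
- sleeve_3: plain aluminium spacer sleeve, standing on end in a loose row that runs from the case to the bin: 34 mm outside diameter, 30 mm tall, open right through, about 60 g. Origin: centre of its underside; z along its bore. The bore is either right (18.0 mm) or undersized (14.5 mm); the gauge pin tells which. Up to two of the five are absent in each run
- sleeve_4: plain aluminium spacer sleeve, standing on end in a loose row that runs from the case to the bin: 34 mm outside diameter, 30 mm tall, open right through, about 60 g. Origin: centre of its underside; z along its bore. The bore is either right (18.0 mm) or undersized (14.5 mm); the gauge pin tells which. Up to two of the five are absent in each run
- sleeve_5: plain aluminium spacer sleeve, standing on end in a loose row that runs from the case to the bin: 34 mm outside diameter, 30 mm tall, open right through, about 60 g. Origin: centre of its underside; z along its bore. The bore is either right (18.0 mm) or undersized (14.5 mm); the gauge pin tells which. Up to two of the five are absent in each run
- gauge_seat (a point): top centre of the gauge's dark steel base block (80 x 80 x 12 mm, fixed to the bench), on the axis of the upright stepped gauge pin; z up. A right sleeve slides down until its underside rests on the block (0 mm over this point); an undersized one passes over the thin pilot only and hangs on the shoulder, its underside about 19 mm over this point
- gauge_tip (a point): tip of the steel gauge pin, 37 mm above the block. From the block up, the pin is 16 mm in diameter to 18 mm, then a 45-degree shoulder to 20 mm, a 12 mm diameter pilot to 33 mm, and a taper down to 6 mm at the tip
- case_floor (a point): centre of the inner floor of the gold sheet-steel parts case with a hinged lid, fixed to the bench: outside 120 mm (its x) by 180 mm (its y) by 55 mm high, walls and floor 4 mm (inside 112 x 172 x 51 mm). x points to the hinged side, which is the side away from the middle of the bench (to the robot's left); y along the hinge; z up
- lid (a joint): angle of the case's lid in rad: 0 shut, 1.57 upright, 1.9 the stop; it starts at 1.62 to 1.82, a little past upright, leaning away from the case. The hinge is stiff: the lid stays where it is left; 1 to 3 N at its free edge moves it. It is pushed over from its outer side, then down
- lid_edge (a point): middle of the lid's free edge on its outer face. The lid is a plate 120 mm (hinge to free edge) x 180 mm x 5 mm; a black pull tab, 50 mm wide, stands 13 mm out from the middle of the free edge. This point's x axis points from the free edge to the hinge, y along the hinge, z out of the outer face (up when shut)
- lid_hinge (a point): middle of the hinge line, at the case's rim, 55 mm above the bench; at the underside of the lid; it turns with the lid, axes as lid_edge
- bin_in (a point): centre of the inner floor of the open grey plastic reject bin, fixed to the bench, to the robot's right: 130 x 130 mm outside, 50 mm high, walls and floor 4 mm; x and y along its sides, z up
- tape: bystander: roll of brown tape lying flat, 90 mm diameter, 20 mm high; origin at the centre of its underside
- screwdriver: bystander: screwdriver lying on the bench; x along its length, handle at -x
- bottle: bystander: small black bottle with a white cap standing on the bench, 36 mm diameter, 75 mm high; origin at the centre of its underside
There are look-alikes about, which are no part of the job. Leave any black look-alike of the sleeve_2 alone.

How it is judged:
On the way, in this order (a step that is already met when the one before it is completed fails the run):
1. sleeve_1 has been tried on the gauge pin: it hangs on the shoulder (horizontal distance between sleeve_1 and gauge_seat below 0.005 m and z of sleeve_1 in the frame of gauge_seat below 0.024 m and angle between sleeve_1's own z axis and vertical below 0.2 rad), for 0.2 s.
2. sleeve_2 has been tried on the gauge pin: it sits home on the block (horizontal distance between sleeve_2 and gauge_seat below 0.005 m and z of sleeve_2 in the frame of gauge_seat below 0.006 m and angle between sleeve_2's own z axis and vertical below 0.2 rad), for 0.2 s.
3. sleeve_3 has been tried on the gauge pin: it sits home on the block (horizontal distance between sleeve_3 and gauge_seat below 0.005 m and z of sleeve_3 in the frame of gauge_seat below 0.006 m and angle between sleeve_3's own z axis and vertical below 0.2 rad), for 0.2 s.
4. sleeve_4 has been tried on the gauge pin: it hangs on the shoulder (horizontal distance between sleeve_4 and gauge_seat below 0.005 m and z of sleeve_4 in the frame of gauge_seat below 0.024 m and angle between sleeve_4's own z axis and vertical below 0.2 rad), for 0.2 s.
5. sleeve_5 has been tried on the gauge pin: it sits home on the block (horizontal distance between sleeve_5 and gauge_seat below 0.005 m and z of sleeve_5 in the frame of gauge_seat below 0.006 m and angle between sleeve_5's own z axis and vertical below 0.2 rad), for 0.2 s.
6. every sleeve is sorted, right ones on the floor of the case and undersized ones on the floor of the bin, the lid still open (x of sleeve_2 in the frame of case_floor between -0.056 and 0.056 m and y of sleeve_2 in the frame of case_floor between -0.086 and 0.086 m and z of sleeve_2 in the frame of case_floor between -0.004 and 0.022 m and x of sleeve_3 in the frame of case_floor between -0.056 and 0.056 m and y of sleeve_3 in the frame of case_floor between -0.086 and 0.086 m and z of sleeve_3 in the frame of case_floor between -0.004 and 0.022 m and x of sleeve_5 in the frame of case_floor between -0.056 and 0.056 m and y of sleeve_5 in the frame of case_floor between -0.086 and 0.086 m and z of sleeve_5 in the frame of case_floor between -0.004 and 0.022 m and x of sleeve_1 in the frame of bin_in between -0.061 and 0.061 m and y of sleeve_1 in the frame of bin_in between -0.061 and 0.061 m and z of sleeve_1 in the frame of bin_in between -0.004 and 0.022 m and x of sleeve_4 in the frame of bin_in between -0.061 and 0.061 m and y of sleeve_4 in the frame of bin_in between -0.061 and 0.061 m and z of sleeve_4 in the frame of bin_in between -0.004 and 0.022 m and value of joint lid above 0.5 rad), for 0.2 s.
7. the lid is shut (value of joint lid below 0.05 rad), for 0.2 s.
At the end, for the whole second after the job is handed in: Every right-size sleeve lies within the case's walls with its origin at most 22 mm above the case floor, every undersized one likewise in the reject bin, all at rest, and the lid is shut to within 0.05 rad (x of sleeve_2 in the frame of case_floor between -0.056 and 0.056 m and y of sleeve_2 in the frame of case_floor between -0.086 and 0.086 m and z of sleeve_2 in the frame of case_floor between -0.004 and 0.022 m and x of sleeve_3 in the frame of case_floor between -0.056 and 0.056 m and y of sleeve_3 in the frame of case_floor between -0.086 and 0.086 m and z of sleeve_3 in the frame of case_floor between -0.004 and 0.022 m and x of sleeve_5 in the frame of case_floor between -0.056 and 0.056 m and y of sleeve_5 in the frame of case_floor between -0.086 and 0.086 m and z of sleeve_5 in the frame of case_floor between -0.004 and 0.022 m and x of sleeve_1 in the frame of bin_in between -0.061 and 0.061 m and y of sleeve_1 in the frame of bin_in between -0.061 and 0.061 m and z of sleeve_1 in the frame of bin_in between -0.004 and 0.022 m and x of sleeve_4 in the frame of bin_in between -0.061 and 0.061 m and y of sleeve_4 in the frame of bin_in between -0.061 and 0.061 m and z of sleeve_4 in the frame of bin_in between -0.004 and 0.022 m and value of joint lid below 0.05 rad and linear speed of each of sleeve_1, sleeve_2, sleeve_3, sleeve_4, sleeve_5 below 0.02 m/s); the robot touches nothing.
It fails at once if the tape is moved more than 30 mm (distance of tape from where it was at the start of the episode above 0.03 m).
It fails at once if the screwdriver is moved more than 30 mm (distance of screwdriver from where it was at the start of the episode above 0.03 m).
It fails at once if the bottle is moved more than 30 mm (distance of bottle from where it was at the start of the episode above 0.03 m).
Of sleeve_1, sleeve_2, sleeve_3, sleeve_4, sleeve_5 only 3 to 5 are there at a start; the rules pass over those that are not, and their reading is None.
At some moment in a run one of sleeve_1, sleeve_2, sleeve_3, sleeve_4, sleeve_5 may be knocked a few centimetres aside while the robot is not near it.
It also fails if it takes over 210 s, if anything falls off the work surface, if the arm or the gripper's body presses on something with over 40 N, if the wrist force passes 120 N, or if a joint passes its speed limit or range.

## Working session

There is one attempt and no reset: what is moved stays moved. The work goes in short steps, Python scripts to look and compute and a tool call to move; the robot and the scene stay as the last step left them, time stands still between calls to the robot, and variables do not carry over. Pictures are saved under pics/ and viewed, at most 14 in all, crops included, and the job is handed in when it is done.

Besides the shell and the picture viewer there is one more tool, called after "Request:" in YAML: its name, and indented under it one key for each argument. apply_moves: Moves the arm, as the interface text tells. Its arguments: {"type":"object","properties":{"series":{"type":"array"}},"required":["series"]}

```bash
mkdir -p pics; ls; python3 - <<'E'
from rig import ctrl
import cv2,numpy as np
s=ctrl.get_state();print({k:np.round(v,3).tolist() for k,v in s.items()})
for n in ("scene","top"):
    im=ctrl.capture(n);cv2.imwrite(f"pics/{n}0.png",im[:,:,::-1])
    print(n,ctrl.camera_info(n))
print(ctrl.camera_info("wrist"))
E
```

```text
pics
{'t': 0.0, 'joint_positions': [1.132, 0.277, 1.506, -0.0, 1.361, -0.121], 'joint_vel': [0.001, -0.002, -0.001, 0.001, 0.001, -0.001], 'tau': [-0.002, -41.677, -24.58, -0.0, 0.011, -0.0], 'position': [0.179, 0.546, 0.23], 'ee_rot': [[-0.95, 0.312, -0.001], [0.312, 0.95, -0.002], [0.0, -0.002, -1.0]], 'wrist_force': [-0.842, -0.422, -0.144], 'wrist_torque': [-0.015, -0.067, 0.054], 'grip_force': 0.0, 'grip_width': 0.085}
scene {'fx': 390.57304796650055, 'fy': 390.57304796650055, 'cx': 273.95227982480964, 'cy': 212.77123517781635, 'xyz': array([0.97484567, 0.37644748, 0.62744902]), 'rotation': array([[-0.6800993 , -0.52698693,  0.50965647],
       [ 0.73307168, -0.49682381,  0.46451266],
       [ 0.00841737,  0.68952946,  0.72420872]])}
top {'fx': 522.0754073978015, 'fy': 522.0754073978015, 'cx': 271.7348803709093, 'cy': 199.97644794950935, 'xyz': array([0.46836597, 0.01939928, 1.2604497 ]), 'rotation': array([[-0.0136521 ,  0.99656471, -0.08168478],
       [-0.9998881 , -0.01310646,  0.00721228],
       [ 0.0061169 ,  0.08177411,  0.99663212]])}
{'fx': 371.38699747263047, 'fy': 371.38699747263047, 'cx': 273.76682556532717, 'cy': 215.77729255648575, 'xyz': array([0.10000381, 0.57162819, 0.37447048]), 'rotation': array([[ 3.12455307e-01, -8.98621349e-01, -3.07979467e-01],
       [ 9.49932320e-01,  2.95400993e-01,  1.01817684e-01],
       [-5.18103956e-04, -3.24373126e-01,  9.45929071e-01]])}
```

View pics/top0.png

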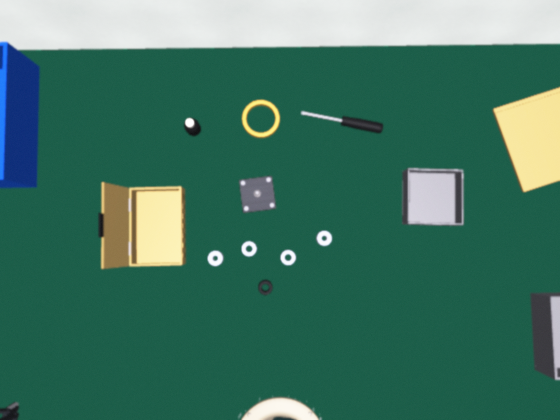

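View pics/scene0.png

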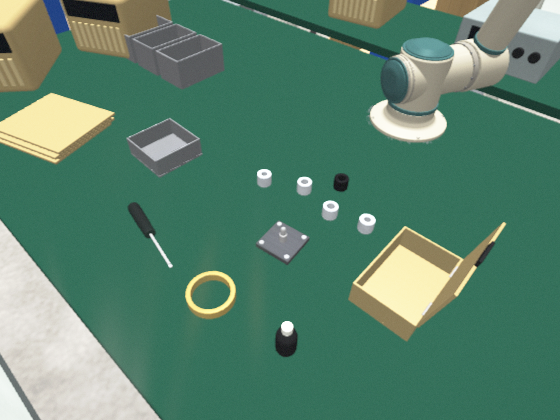

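Top view: four white sleeves at (215,258), (249,249), (288,257), (324,238). The gauge is at (257,194), the case at (158,226) with its lid on the left, and the bin at (434,197). The tape is at (261,118), the bottle at (192,126), the screwdriver at (342,121), and the black look-alike at (265,287).

What could be taken for a sleeve: the four white rings, the black ring (265,287; black, so leave it), and the bottle's white cap (190,123; too far out). I choose the white rings, first the one at (215,258), nearest the case.

```bash
cat > h.py <<'E'
import cv2,numpy as np
from rig import ctrl
def ray(info,u,v):
    d=np.array([(u-info['cx'])/info['fx'],-(v-info['cy'])/info['fy'],-1.]);return info['xyz'],info['rotation']@d
def onz(info,u,v,z):
    o,d=ray(info,u,v);return (o+d*(z-o[2])/d[2])
def proj(info,p):
    q=info['rotation'].T@(np.asarray(p)-info['xyz']);return np.array([info['cx']-info['fx']*q[0]/q[2],info['cy']+info['fy']*q[1]/q[2]])
def grab(n):
    i=ctrl.camera_info(n);return i,cv2.cvtColor(ctrl.capture(n),cv2.COLOR_RGB2BGR)
def blobs(m,amin=20):
    c,_=cv2.findContours(m,cv2.RETR_EXTERNAL,cv2.CHAIN_APPROX_NONE)
    return [x for x in c if cv2.contourArea(x)>=amin]
def bright(im,th=175,sat=60):
    h=cv2.cvtColor(im,cv2.COLOR_BGR2HSV);return ((h[...,2]>th)&(h[...,1]<sat)).astype(np.uint8)*255
def toolmove(dx,dy,dz,R):  # world shift into tool axes
    return np.asarray(R).T@np.array([dx,dy,dz])
E
python3 - <<'E'
from h import *
it=ctrl.camera_info("top");im=cv2.imread("pics/top0.png")
for c in blobs(bright(im),8):
    if not 60<cv2.boundingRect(c)[1]<300: continue
    (u,v),r=cv2.minEnclosingCircle(c);print(round(u,1),round(v,1),round(r,1),cv2.contourArea(c),onz(it,u,v,.03).round(4))
for n,u,v,z in [("tip",257,194,.049)]:print(n,onz(it,u,v,z))
h=cv2.cvtColor(im,cv2.COLOR_BGR2HSV)
print("block",[ (cv2.minAreaRect(c)) for c in blobs(((h[...,1]<60)&(h[...,2]<130)&(h[...,2]>30)).astype(np.uint8)*255,300)])
big=cv2.resize(im[150:310,90:350],None,fx=3,fy=3,interpolation=cv2.INTER_CUBIC)
cv2.imwrite("pics/crop1.png",big)
E
```

```text
555.5 337.5 40.7 423.0 [ 0.2401 -0.6441  0.03  ]
214.9 258.0 7.7 164.0 [0.4347 0.1455 0.03  ]
287.7 257.1 7.6 163.0 [ 0.4343 -0.025   0.03  ]
129.0 248.0 6.1 23.5 [0.4607 0.3465 0.03  ]
248.6 248.4 7.6 159.0 [0.456  0.0663 0.03  ]
323.8 237.8 7.5 160.5 [ 0.4783 -0.1107  0.03  ]
246.0 208.0 2.2 14.0 [0.551  0.0715 0.03  ]
271.5 204.8 2.3 10.0 [0.5579 0.0112 0.03  ]
129.0 205.0 6.0 23.0 [0.5619 0.3473 0.03  ]
256.8 193.2 2.8 16.0 [0.5858 0.0455 0.03  ]
242.5 182.5 2.1 9.0 [0.6117 0.0792 0.03  ]
268.0 179.0 2.2 12.0 [0.6193 0.0187 0.03  ]
431.0 197.5 34.3 2257.5 [ 0.5701 -0.367   0.03  ]
189.0 122.0 4.5 53.0 [0.7589 0.2058 0.03  ]
321.5 116.0 19.9 66.5 [ 0.7697 -0.1116  0.03  ]
tip [0.58207996 0.04477276 0.049     ]
block [((545.0, 335.5), (85.0, 28.0), 90.0), ((257.03497314453125, 193.76202392578125), (33.23917007446289, 33.17308807373047), 82.40535736083984), ((447.2100524902344, 185.01107788085938), (72.09953308105469, 36.570072174072266), 48.012786865234375)]
```

View pics/crop1.png

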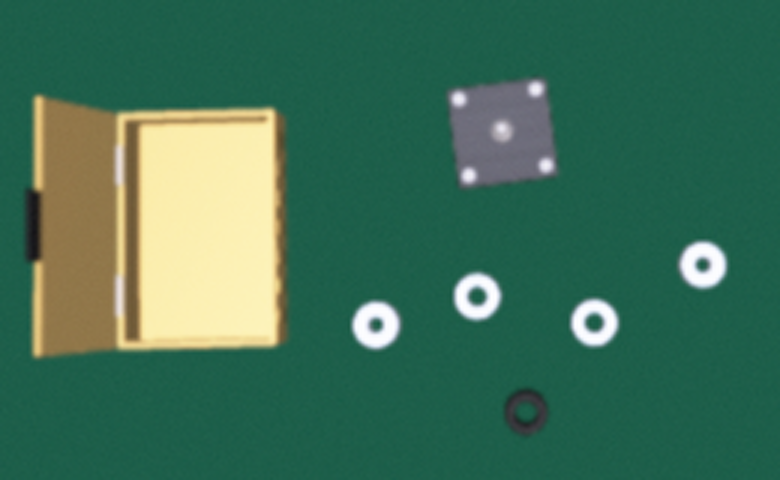

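```bash
python3 - <<'E'
from h import *
it=ctrl.camera_info("top");im=cv2.imread("pics/top0.png")
print("gauge block",onz(it,257.03,193.76,.012).round(4),"screws",onz(it,257.0,193.6,.014).round(4))
for p in [(118,113),(275,108),(278,346),(118,348)]:
    print("case rim",onz(it,90+p[0]/3,150+p[1]/3,.055).round(4))
si=ctrl.camera_info("scene");sm=cv2.imread("pics/scene0.png")
for p in [(410,233),(463,262),(411,332),(351,291)]: print("case sc",onz(si,*p,.055).round(4))
for p in [(404,169),(463,170),(464,224),(404,224)]: print("bin rim",onz(it,*p,.05).round(4))
for p in [(168,122),(201,146),(164,172),(129,146)]: print("bin sc",onz(si,*p,.05).round(4))
for c in blobs(bright(sm,185),40):
    u,v,w,h=cv2.boundingRect(c)
    if 100<v<260 and w<40: print("sc",u,v,w,h,onz(si,u+w/2,v+h/2,.015).round(4))
print("lid edge top",onz(it,90+38/3,150+96/3,.17),onz(it,90+38/3,150+356/3,.17))
E
```

```text
gauge block [0.5861 0.0455 0.012 ] screws [0.5863 0.0455 0.014 ]
case rim [0.6001 0.3403 0.055 ]
case rim [0.6024 0.2191 0.055 ]
case rim [0.4196 0.2168 0.055 ]
case rim [0.4198 0.3387 0.055 ]
case sc [0.4309 0.2377 0.055 ]
case sc [0.427  0.3431 0.055 ]
case sc [0.6139 0.3423 0.055 ]
case sc [0.6168 0.2299 0.055 ]
bin rim [ 0.6363 -0.3     0.05  ]
bin rim [ 0.6321 -0.4384  0.05  ]
bin rim [ 0.5057 -0.4352  0.05  ]
bin rim [ 0.5076 -0.2956  0.05  ]
bin sc [ 0.5183 -0.4178  0.05  ]
bin sc [ 0.5258 -0.2755  0.05  ]
bin sc [ 0.6456 -0.2611  0.05  ]
bin sc [ 0.6457 -0.4019  0.05  ]
sc 150 234 23 34 [ 0.7726 -0.1071  0.015 ]
sc 359 213 17 13 [0.4213 0.1425 0.015 ]
sc 323 200 16 13 [0.4437 0.0621 0.015 ]
sc 297 177 15 10 [ 0.4218 -0.032   0.015 ]
sc 257 169 15 11 [ 0.4668 -0.1186  0.015 ]
lid edge top [0.60023238 0.36558775 0.17      ] [0.41973667 0.36328243 0.17      ]
```

Request:
apply_moves:
  series:
    - [[0.7, 0, 0, 0, 0, 0, -9.1], [0.7, 0, 0, 0, 0, 0, -9.1], [0.7, -0.032, -0.05, 0, 0, 0, 0], [0.7, -0.032, -0.05, 0, 0, 0, 0], [0.7, -0.032, -0.05, 0, 0, 0, 0], [0.7, -0.032, -0.05, 0, 0, 0, 0], [0.7, -0.032, -0.05, 0.02, 0, 0, 0], [0.7, -0.032, -0.05, 0.025, 0, 0, 0], [0.7, -0.032, -0.05, 0.025, 0, 0, 0], [0.7, -0.032, -0.05, 0.03, 0, 0, 0], [0.7, 0, 0, 0.02, 0, 0, 0], [0.7, 0, 0, 0, 0, 0, 0]]

```text
t: 1.6
position: [0.4303, 0.1513, 0.1131]
ee_rot: [[-1.0, 0.002, -0.005], [0.002, 1.0, -0.001], [0.005, -0.001, -1.0]]
wrist_force: [-0.2, 1.1, 1.1]
grip_width: 0.0599
grip_force: 0.0
```

```bash
python3 - <<'E'
from h import *
s=ctrl.get_state();print(s['t'],s['position'].round(4),s['ee_rot'].round(3).tolist(),s['grip_width'])
i,im=grab("wrist");cv2.imwrite("pics/w1.png",im)
for c in blobs(bright(im,150),100):
    (u,v),r=cv2.minEnclosingCircle(c);print(round(u,1),round(v,1),round(r,1),onz(i,u,v,.03).round(4))
E
```

```text
1.6 [0.4303 0.1513 0.1131] [[-1.0, 0.002, -0.005], [0.002, 1.0, -0.001], [0.005, -0.001, -1.0]] 0.05986912421521455
549.5 404.5 8.6 [0.5802 0.366  0.03  ]
150.7 252.3 30.1 [0.4497 0.0687 0.03  ]
265.5 224.9 29.1 [0.4304 0.1456 0.03  ]
12.5 224.0 30.3 [ 0.4295 -0.0191  0.03  ]
```

View pics/w1.png

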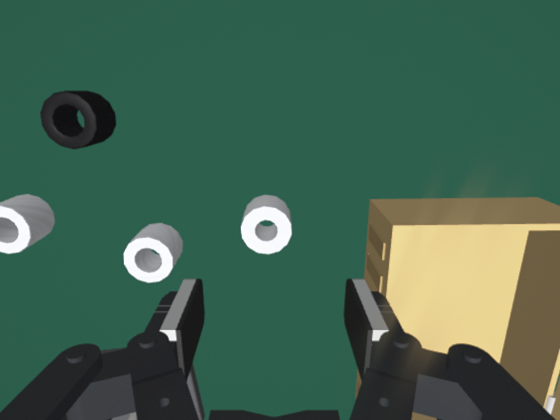

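The wrist view shows S1's top face at about (266,231), S2 at (149,260), S3 at (8,230), the black look-alike at (70,118), and the case at lower right. I'll use only the bright top faces.

```bash
cat >> h.py <<'E'
def faces(i,im,z=.03,th=235,amin=200):
    out=[]
    for c in blobs(bright(im,th,40),amin):
        if len(c)<20: continue
        (u,v),(a,b),_=cv2.fitEllipse(cv2.convexHull(c));
        if max(a,b)<1.5*min(a,b): out.append((round(u,1),round(v,1),round(a),round(b),onz(i,u,v,z).round(4)))
    return out
E
python3 - <<'E'
from h import *
i=ctrl.camera_info("wrist");im=cv2.imread("pics/w1.png")
for th in(225,240,250):print(th,faces(i,im,th=th))
E
```

```text
225 [(147.6, 259.4, 43, 50, array([0.4566, 0.0665, 0.03  ])), (265.8, 229.8, 47, 50, array([0.4352, 0.1465, 0.03  ])), (4.4, 229.1, 42, 54, array([ 0.4346, -0.0252,  0.03  ]))]
240 [(147.6, 259.4, 42, 49, array([0.4566, 0.0665, 0.03  ])), (265.7, 229.7, 46, 49, array([0.4352, 0.1465, 0.03  ])), (5.0, 229.5, 41, 52, array([ 0.4348, -0.0249,  0.03  ]))]
250 [(147.6, 259.5, 42, 49, array([0.4566, 0.0664, 0.03  ])), (265.8, 229.8, 46, 49, array([0.4352, 0.1465, 0.03  ])), (4.8, 229.5, 41, 52, array([ 0.4348, -0.025 ,  0.03  ]))]
```

Request:
apply_moves:
  series:
    - [[0.7, -0.005, -0.005, 0.04, 0, 0, 0], [0.7, 0, 0, 0.04, 0, 0, 0], [0.7, 0, 0, 0.018, 0, 0, 0], [0.7, 0, 0, 0.01, 0, 0, 0], [0.7, 0, 0, 0, 0, 0, 0], [0.7, 0, 0, 0, 0, 0, 0]]

```text
t: 2.4
position: [0.4376, 0.1478, 0.0076]
ee_rot: [[-1.0, -0.001, 0.002], [-0.001, 1.0, 0.0], [-0.002, 0.0, -1.0]]
wrist_force: [0.5, 0.2, 0.3]
grip_width: 0.0596
grip_force: 0.0
```

Request:
apply_moves:
  series:
    - [[0.7, 0.0025, -0.0015, 0.0015, 0, 0, 0], [0.7, 0, 0, 0, 0, 0, 0], [0.3, 0, 0, 0, 0, 0, 0], [0, 0, 0, 0, 0, 0, 0], [0, 0, 0, 0, 0, 0, 0], [0, 0, 0, 0, 0, 0, 0], [0, 0, 0, 0, 0, 0, 0], [0, 0, 0, 0, 0, 0, 0]]

```text
t: 3.4
position: [0.4344, 0.1458, 0.0057]
ee_rot: [[-1.0, 0.0, 0.0], [0.0, 1.0, 0.0], [-0.0, 0.0, -1.0]]
wrist_force: [-1.2, 0.6, 5.8]
grip_width: 0.0323
grip_force: 59.1
```

Request:
apply_moves:
  series:
    - [[0, 0, 0, -0.035, 0, 0, 0], [0, 0, 0, -0.045, 0, 0, 0], [0, -0.04, -0.025, 0, 0, 0, 0], [0, -0.04, -0.025, 0, 0, 0, 0], [0, -0.04, -0.025, 0, 0, 0, 0], [0, -0.031, -0.025, 0, 0, 0, 0], [0, 0, 0, 0, 0, 0, 0], [0, 0, 0, 0, 0, 0, 0], [0, 0, 0, 0, 0, 0, 0]]

```text
t: 4.53
position: [0.5839, 0.0465, 0.085]
ee_rot: [[-1.0, -0.001, -0.001], [-0.001, 1.0, 0.0], [0.001, 0.0, -1.0]]
wrist_force: [0.3, -0.2, -1.6]
grip_width: 0.0322
grip_force: 59.7
```

```bash
python3 - <<'E'
from h import *
s=ctrl.get_state();print(s['t'],s['position'].round(4),s['grip_width'],s['wrist_force'].round(2))
i,im=grab("wrist");cv2.imwrite("pics/w2.png",im)
si,sm=grab("scene");cv2.imwrite("pics/s2.png",sm)
cv2.imwrite("pics/c2.png",np.hstack([cv2.resize(im,(533,400)),cv2.resize(sm[160:280,220:300],(267,400),interpolation=cv2.INTER_CUBIC)]))
print(faces(i,im,z=s['position'][2]+.0245,th=225))
E
```

```text
4.525 [0.5839 0.0465 0.085 ] 0.03219249422721504 [ 0.31 -0.19 -1.55]
[(273.7, 321.2, 74, 87, array([0.5831, 0.0461, 0.1095])), (317.0, -6.3, 62, 66, array([0.4749, 0.0583, 0.1095]))]
```

View pics/c2.png

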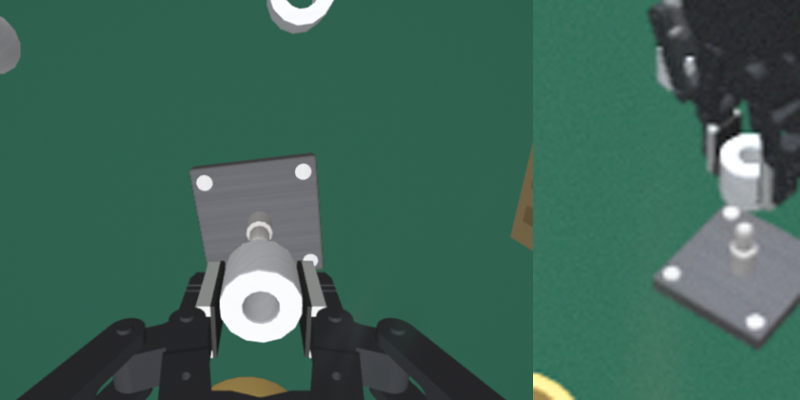

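The wrist view shows S1 held at (274,321), the pin above it at about (273,233), and three block screws visible. I'll compute the gauge centre from the screws.

```bash
python3 - <<'E'
from h import *
i=ctrl.camera_info("wrist");im=cv2.imread("pics/w2.png")
P=[]
for c in blobs(bright(im,175,60),30):
    x,y,w,h=cv2.boundingRect(c)
    if w<25 and y>100 and y<320: print(x,y,w,h,onz(i,x+w/2-.5,y+h/2-.5,.013).round(4))
h=cv2.cvtColor(im,cv2.COLOR_BGR2HSV)
E
```

```text
318 267 16 12 [0.6137 0.0799 0.013 ]
206 184 17 17 [0.5596 0.0103 0.013 ]
310 172 17 17 [0.5522 0.0726 0.013 ]
```

Request:
apply_moves:
  series:
    - [[0, -0.0032, -0.0007, 0, 0, 0, 0], [0, 0, 0, 0.012, 0, 0, 0], [0, 0, 0, 0.012, 0, 0, 0], [0, 0, 0, 0.006, 0, 0, 0], [0, 0, 0, 0.004, 0, 0, 0], [0, 0, 0, 0.002, 0, 0, 0], [0, 0, 0, 0.002, 0, 0, 0], [0, 0, 0, 0, 0, 0, 0]]

```text
t: 5.62
position: [0.5875, 0.0453, 0.0469]
ee_rot: [[-1.0, 0.0, -0.002], [0.0, 1.0, 0.0], [0.002, 0.0, -1.0]]
wrist_force: [-3.0, 0.5, -0.9]
grip_width: 0.0325
grip_force: 59.8
```

Request:
apply_moves:
  series:
    - [[0, 0.0006, 0, 0.002, 0, 0, 0], [0, 0, 0, 0.002, 0, 0, 0], [0, 0, 0, 0.002, 0, 0, 0], [0, 0, 0, 0.001, 0, 0, 0], [0, 0, 0, 0, 0, 0, 0]]

```text
t: 6.25
position: [0.5874, 0.0452, 0.0399]
ee_rot: [[-1.0, 0.0, -0.001], [0.0, 1.0, 0.0], [0.001, 0.0, -1.0]]
wrist_force: [-3.7, 1.8, 0.5]
grip_width: 0.0322
grip_force: 59.9
```

Request:
apply_moves:
  series:
    - [[0.5, 0, 0, 0, 0, 0, 0], [0.6, 0, 0, 0, 0, 0, 0], [0.6, 0, 0, 0, 0, 0, 0], [0.6, 0, 0, 0, 0, 0, 0], [0.6, 0, 0, 0, 0, 0, 0]]

```text
t: 6.88
position: [0.588, 0.045, 0.0402]
ee_rot: [[-1.0, 0.0, 0.0], [0.0, 1.0, -0.0], [-0.0, -0.0, -1.0]]
wrist_force: [-0.1, 0.1, -0.2]
grip_width: 0.0512
grip_force: 0.0
```

```bash
python3 - <<'E'
from h import *
s=ctrl.get_state();print(s['t'],s['position'].round(4),s['grip_width'],s['wrist_force'].round(2))
i,im=grab("wrist");cv2.imwrite("pics/w3.png",im)
si,sm=grab("scene");cv2.imwrite("pics/s3.png",sm)
cv2.imwrite("pics/c3.png",np.hstack([cv2.resize(im,(533,400)),cv2.resize(sm[160:280,220:300],(267,400),interpolation=cv2.INTER_CUBIC)]))
for z in(.042,.061): print(z,faces(i,im,z=z,th=225))
E
```

```text
6.875 [0.588  0.045  0.0402] 0.05119108067464351 [-0.12  0.06 -0.21]
0.042 [(268.3, 314.3, 69, 99, array([0.5995, 0.0422, 0.042 ])), (202.9, 207.7, 19, 20, array([0.5496, 0.0162, 0.042 ])), (332.3, 193.0, 19, 20, array([0.5435, 0.0679, 0.042 ]))]
0.061 [(268.3, 314.3, 69, 99, array([0.5867, 0.0425, 0.061 ])), (202.9, 207.7, 19, 20, array([0.5435, 0.02  , 0.061 ])), (332.3, 193.0, 19, 20, array([0.5383, 0.0648, 0.061 ]))]
```

View pics/c3.png

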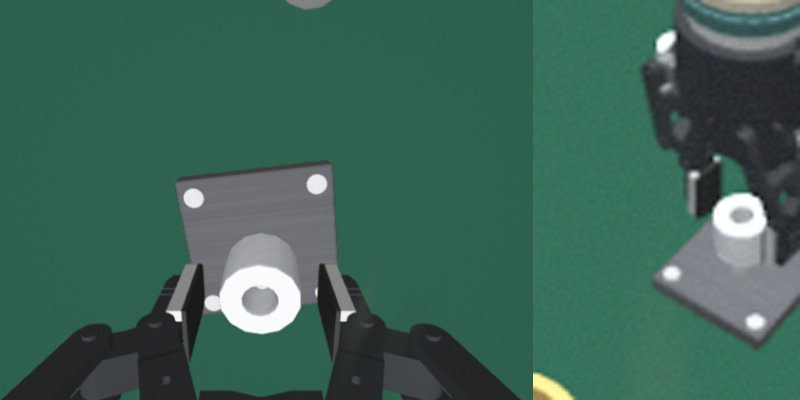

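S1 hangs on the shoulder: its top face is at (274,315) in the wrist view, consistent with z = 0.061. It is undersized, so I regrasp it and take it to the bin.

Request:
apply_moves:
  series:
    - [[0.3, 0, 0, 0.002, 0, 0, 0], [0, 0, 0, 0, 0, 0, 0], [0, 0, 0, 0, 0, 0, 0], [0, 0, 0, 0, 0, 0, 0], [0, 0, 0, -0.02, 0, 0, 0], [0, 0, 0, -0.045, 0, 0, 0], [0, 0, 0, -0.01, 0, 0, 0], [0, -0.01, -0.059, 0, 0, 0, 0], [0, 0, -0.059, 0, 0, 0, 0], [0, 0, -0.059, 0, 0, 0, 0], [0, 0, -0.059, 0, 0, 0, 0], [0, 0, -0.059, 0, 0, 0, 0], [0, 0, -0.059, 0, 0, 0, 0], [0, 0, -0.058, 0, 0, 0, 0], [0, 0, 0, 0, 0, 0, 0], [0, 0, 0, 0.02, 0, 0, 0], [0, 0, 0, 0, 0, 0, 0]]

```text
t: 9.1
position: [0.596, -0.3648, 0.0901]
ee_rot: [[-1.0, -0.0, -0.005], [-0.0, 1.0, 0.004], [0.005, 0.004, -1.0]]
wrist_force: [0.7, 0.7, -0.9]
grip_width: 0.0321
grip_force: 59.8
```

```bash
python3 - <<'E'
from h import *
s=ctrl.get_state();print(s['t'],s['position'].round(4),s['grip_width'],s['wrist_force'].round(2))
i,im=grab("wrist");ti,tm=grab("top");cv2.imwrite("pics/t4.png",tm)
cv2.imwrite("pics/c4.png",np.hstack([cv2.resize(im,(400,300)),cv2.resize(tm,(400,300))]))
print(faces(i,im,z=s['position'][2]+.024,th=225))
print(faces(ti,tm,th=200,amin=100))
E
```

```text
9.1 [ 0.596  -0.3648  0.0901] 0.0321232352316229 [ 0.68  0.67 -0.92]
[(273.6, 316.6, 69, 84, array([ 0.5937, -0.3653,  0.1141]))]
[(340.5, 334.8, 86, 107, array([ 0.2537, -0.1446,  0.03  ])), (287.7, 257.1, 14, 14, array([ 0.4344, -0.0251,  0.03  ])), (248.5, 248.5, 14, 14, array([0.4558, 0.0666, 0.03  ])), (324.0, 237.7, 14, 14, array([ 0.4786, -0.1112,  0.03  ])), (472.6, 239.7, 58, 70, array([ 0.4691, -0.4613,  0.03  ])), (417.7, 212.8, 19, 23, array([ 0.5343, -0.3341,  0.03  ])), (523.4, 152.3, 41, 59, array([ 0.6755, -0.5926,  0.03  ]))]
```

View pics/c4.png

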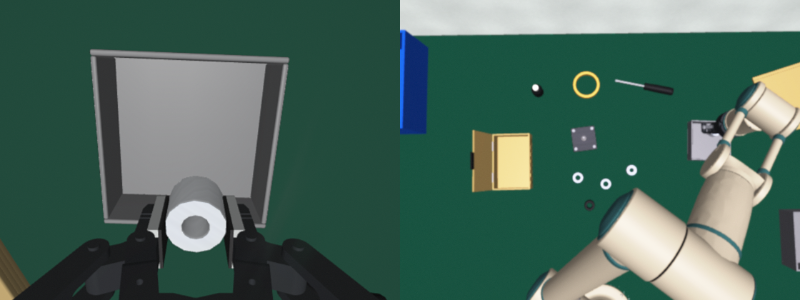

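The held sleeve is over the far half of the bin. I'll check the bin rim in the wrist view, with corners near (130,73), (403,84) and (148,311), (371,316) in full pixels.

```bash
python3 - <<'E'
from h import *
i=ctrl.camera_info("wrist")
for p in[(92,51),(288,60),(265,226),(105,222)]:print(onz(i,p[0]*1.4,p[1]*1.4,.05).round(4))
E
```

```text
[ 0.5063 -0.4339  0.05  ]
[ 0.5118 -0.3047  0.05  ]
[ 0.6401 -0.309   0.05  ]
[ 0.6361 -0.4396  0.05  ]
```

Request:
apply_moves:
  series:
    - [[0, 0, -0.005, 0.03, 0, 0, 0], [0, 0, 0, 0.03, 0, 0, 0], [0, 0, 0, 0.011, 0, 0, 0], [0, 0, 0, 0, 0, 0, 0], [0.6, 0, 0, 0, 0, 0, 0], [0.6, 0, 0, 0, 0, 0, 0], [0.6, 0, 0, 0, 0, 0, 0], [0.6, 0, 0, 0, 0, 0, 0], [0.6, 0, 0, -0.05, 0, 0, 0], [0.6, 0, 0, -0.05, 0, 0, 0], [0.6, 0.01, 0.06, 0, 0, 0, 0], [0.6, 0.01, 0.06, 0, 0, 0, 0], [0.6, 0.02, 0.058, 0, 0, 0, 0], [0.6, 0.02, 0.058, 0, 0, 0, 0], [0.6, 0.02, 0.058, 0, 0, 0, 0], [0.6, 0.02, 0.058, 0, 0, 0, 0], [0.6, 0.02, 0.058, 0, 0, 0, 0], [0.6, 0.02, 0.02, 0, 0, 0, 0], [0.6, 0, 0, 0, 0, 0, 0], [0.6, 0, 0, 0, 0, 0, 0]]

```text
t: 11.7
position: [0.4588, 0.0576, 0.1225]
ee_rot: [[-1.0, 0.0, 0.002], [0.0, 1.0, -0.0], [-0.002, -0.0, -1.0]]
wrist_force: [-0.1, 0.0, -0.4]
grip_width: 0.0516
grip_force: 0.0
```

```bash
python3 - <<'E'
from h import *
s=ctrl.get_state();print(s['t'],s['position'].round(4),s['grip_width'],s['wrist_force'].round(2))
i,im=grab("wrist");ti,tm=grab("top");cv2.imwrite("pics/t5.png",tm)
print(faces(i,im,z=.03,th=225))
print(faces(ti,tm,th=235,amin=50))
E
```

```text
11.7 [0.4588 0.0576 0.1225] 0.05164199725582548 [-0.11  0.01 -0.43]
[(29.0, 244.2, 40, 51, array([ 0.4772, -0.1118,  0.03  ])), (287.1, 213.5, 46, 49, array([0.4549, 0.0663, 0.03  ])), (147.0, 181.7, 47, 53, array([ 0.433 , -0.0254,  0.03  ]))]
[(260.6, 371.9, 15, 17, array([0.1724, 0.0416, 0.03  ])), (242.5, 252.3, 45, 60, array([0.447 , 0.0807, 0.03  ])), (324.0, 237.8, 13, 13, array([ 0.4784, -0.1112,  0.03  ])), (433.4, 185.7, 13, 14, array([ 0.5981, -0.3737,  0.03  ]))]
```

S1 stands in the bin, at (433,186) in the top view. S2 is next at (0.4555, 0.0665).

Request:
apply_moves:
  series:
    - [[0.6, 0.0035, 0.0085, 0.03, 0, 0, 0], [0.6, 0, 0, 0.04, 0, 0, 0], [0.6, 0, 0, 0.02, 0, 0, 0], [0.6, 0, 0, 0, 0, 0, 0], [0.6, 0, 0, 0, 0, 0, 0]]

```text
t: 12.42
position: [0.4555, 0.0661, 0.0327]
ee_rot: [[-1.0, 0.001, 0.001], [0.001, 1.0, 0.0], [-0.001, 0.0, -1.0]]
wrist_force: [-0.1, -1.0, 0.9]
grip_width: 0.0514
grip_force: 0.0
```

Request:
apply_moves:
  series:
    - [[0.6, 0, 0, 0.016, 0, 0, 0], [0.6, 0, 0, 0.01, 0, 0, 0], [0.6, 0, 0, 0, 0, 0, 0], [0.3, 0, 0, 0, 0, 0, 0], [0, 0, 0, 0, 0, 0, 0], [0, 0, 0, 0, 0, 0, 0], [0, 0, 0, 0, 0, 0, 0], [0, 0, 0, 0, 0, 0, 0], [0, 0, 0, -0.04, 0, 0, 0], [0, 0, 0, -0.035, 0, 0, 0], [0, -0.045, -0.007, 0, 0, 0, 0], [0, -0.045, -0.007, 0, 0, 0, 0], [0, -0.0405, -0.007, 0, 0, 0, 0], [0, 0, 0, 0, 0, 0, 0], [0, 0, 0, 0, 0, 0, 0], [0, 0, 0, 0, 0, 0, 0]]

```text
t: 14.42
position: [0.5833, 0.0459, 0.0809]
ee_rot: [[-1.0, -0.0, -0.002], [-0.0, 1.0, 0.0], [0.002, 0.0, -1.0]]
wrist_force: [-0.1, 0.3, -0.3]
grip_width: 0.0319
grip_force: 59.7
```

```bash
python3 - <<'E'
from h import *
s=ctrl.get_state();print(s['t'],s['position'].round(4),s['grip_width'],s['wrist_force'].round(2))
i,im=grab("wrist")
print(faces(i,im,z=s['position'][2]+.024,th=225))
E
```

```text
14.425 [0.5833 0.0459 0.0809] 0.031888104206033205 [-0.13  0.34 -0.25]
[(273.7, 320.7, 74, 86, array([0.5827, 0.0454, 0.1049]))]
```

Request:
apply_moves:
  series:
    - [[0, -0.0032, -0.0005, 0, 0, 0, 0], [0, 0, 0, 0.014, 0, 0, 0], [0, 0, 0, 0.014, 0, 0, 0], [0, 0, 0, 0.005, 0, 0, 0], [0, 0, 0, 0.004, 0, 0, 0], [0, 0, 0, 0.003, 0, 0, 0], [0, 0, 0, 0, 0, 0, 0]]

```text
t: 15.35
position: [0.588, 0.0451, 0.0411]
ee_rot: [[-1.0, 0.0, -0.0], [0.0, 1.0, 0.0], [0.0, 0.0, -1.0]]
wrist_force: [0.3, -0.9, -0.6]
grip_width: 0.0318
grip_force: 59.7
```

Request:
apply_moves:
  series:
    - [[0, 0.0014, 0, 0, 0, 0, 0], [0, 0, 0, 0.003, 0, 0, 0], [0, 0, 0, 0.003, 0, 0, 0], [0, 0, 0, 0.002, 0, 0, 0], [0, 0, 0, 0, 0, 0, 0]]

```text
t: 15.98
position: [0.5862, 0.0452, 0.0328]
ee_rot: [[-1.0, 0.0, -0.001], [0.0, 1.0, 0.0], [0.001, 0.0, -1.0]]
wrist_force: [-1.3, -0.2, -0.8]
grip_width: 0.0318
grip_force: 59.8
```

S2 passes the shoulder freely.

Request:
apply_moves:
  series:
    - [[0, 0, 0, 0.004, 0, 0, 0], [0, 0, 0, 0.004, 0, 0, 0], [0, 0, 0, 0.003, 0, 0, 0], [0, 0, 0, 0, 0, 0, 0], [0.5, 0, 0, 0, 0, 0, 0], [0.6, 0, 0, 0, 0, 0, 0], [0.6, 0, 0, 0, 0, 0, 0], [0.6, 0, 0, 0, 0, 0, 0], [0.6, 0, 0, 0, 0, 0, 0]]

```text
t: 17.1
position: [0.5867, 0.0451, 0.0222]
ee_rot: [[-1.0, 0.0, 0.0], [0.0, 1.0, 0.0], [-0.0, 0.0, -1.0]]
wrist_force: [-0.6, 0.0, 0.1]
grip_width: 0.051
grip_force: 0.0
```

```bash
python3 - <<'E'
from h import *
s=ctrl.get_state();print(s['t'],s['position'].round(4),s['grip_width'],s['wrist_force'].round(2))
i,im=grab("wrist");si,sm=grab("scene")
cv2.imwrite("pics/c6.png",np.hstack([cv2.resize(im,(533,400)),cv2.resize(sm[160:280,220:300],(267,400),interpolation=cv2.INTER_CUBIC)]))
for z in(.042,.061): print(z,faces(i,im,z=z,th=235))
E
```

```text
17.1 [0.5867 0.0451 0.0222] 0.05095080732227989 [-0.65  0.03  0.08]
0.042 [(274.4, 314.2, 72, 84, array([0.5861, 0.0449, 0.042 ])), (195.7, 223.2, 19, 21, array([0.5484, 0.0169, 0.042 ])), (338.6, 207.3, 20, 22, array([0.5425, 0.0674, 0.042 ]))]
0.061 [(274.4, 314.2, 72, 84, array([0.5733, 0.0449, 0.061 ])), (195.7, 223.2, 19, 21, array([0.5414, 0.0211, 0.061 ])), (338.6, 207.3, 20, 22, array([0.5364, 0.0639, 0.061 ]))]
```

View pics/c6.png

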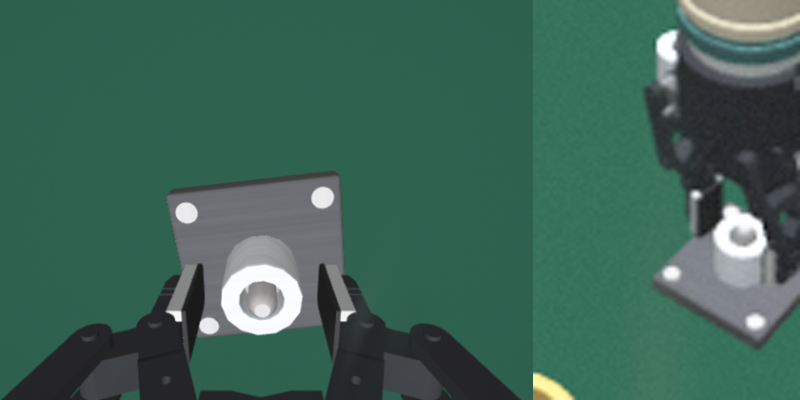

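S2 is home: its top face at (274,314) in the wrist view is consistent with z = 0.042. It goes to the case.

Request:
apply_moves:
  series:
    - [[0.3, 0, 0, 0.001, 0, 0, 0], [0, 0, 0, 0, 0, 0, 0], [0, 0, 0, 0, 0, 0, 0], [0, 0, 0, 0, 0, 0, 0], [0, 0, 0, -0.03, 0, 0, 0], [0, 0, 0, -0.04, 0, 0, 0], [0, 0, 0, -0.015, 0, 0, 0], [0, 0.008, 0.058, 0, 0, 0, 0], [0, 0.008, 0.058, 0, 0, 0, 0], [0, 0.008, 0.058, 0, 0, 0, 0], [0, 0.008, 0.058, 0, 0, 0, 0], [0, 0, 0, 0, 0, 0, 0], [0, 0, 0, 0, 0, 0, 0]]

```text
t: 18.82
position: [0.5538, 0.2767, 0.1049]
ee_rot: [[-1.0, -0.001, -0.002], [-0.001, 1.0, -0.001], [0.002, -0.001, -1.0]]
wrist_force: [-0.1, -0.6, -0.8]
grip_width: 0.0318
grip_force: 60.8
```

```bash
python3 - <<'E'
from h import *
s=ctrl.get_state();print(s['t'],s['position'].round(4),s['grip_width'],s['wrist_force'].round(2))
i,im=grab("wrist");cv2.imwrite("pics/w7.png",im)
print(faces(i,im,z=s['position'][2]+.022,th=225))
E
```

```text
18.825 [0.5538 0.2767 0.1049] 0.03176120878703938 [-0.06 -0.59 -0.79]
[]
```

View pics/w7.png

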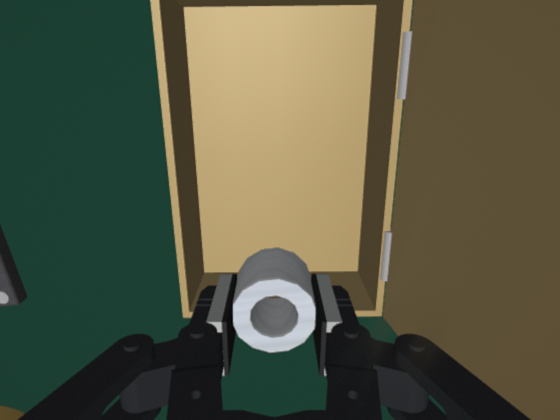

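The view shows the held sleeve at (274,312), between the case walls (u about 190 to 380), with the far rim at v about 315. I'll lower and release it.

Request:
apply_moves:
  series:
    - [[0, 0.002, 0.001, 0.04, 0, 0, 0], [0, 0, 0, 0.035, 0, 0, 0], [0, 0, 0, 0.013, 0, 0, 0], [0, 0, 0, 0, 0, 0, 0], [0.5, 0, 0, 0, 0, 0, 0], [0.5, 0, 0, 0, 0, 0, 0], [0.5, 0, 0, 0, 0, 0, 0], [0.5, 0, 0, -0.04, 0, 0, 0], [0.5, 0, 0, -0.05, 0, 0, 0], [0.5, 0, 0, -0.015, 0, 0, 0], [0.6, 0.013, -0.055, 0, 0, 0, 0], [0.6, 0.02, -0.055, 0, 0, 0, 0], [0.6, 0.02, -0.055, 0, 0, 0, 0], [0.6, 0.02, -0.055, 0, 0, 0, 0], [0.6, 0.02, -0.055, 0, 0, 0, 0], [0.6, 0.02, -0.028, 0, 0, 0, 0], [0.6, 0, 0, 0, 0, 0, 0], [0.6, 0, 0, 0, 0, 0, 0]]

```text
t: 21.12
position: [0.44, -0.0245, 0.1231]
ee_rot: [[-1.0, 0.001, 0.001], [0.001, 1.0, 0.001], [-0.001, 0.001, -1.0]]
wrist_force: [-0.1, -0.2, -0.3]
grip_width: 0.0515
grip_force: 0.0
```

```bash
python3 - <<'E'
from h import *
s=ctrl.get_state();print(s['t'],s['position'].round(4),s['grip_width'],s['wrist_force'].round(2))
i,im=grab("wrist");ti,tm=grab("top");cv2.imwrite("pics/t8.png",tm)
print(faces(i,im,z=.03,th=225))
print(faces(ti,tm,th=235,amin=50))
E
```

```text
21.125 [ 0.44   -0.0245  0.1231] 0.05152620777349804 [-0.12 -0.2  -0.27]
[(151.1, 268.8, 41, 47, array([ 0.4773, -0.1117,  0.03  ])), (272.9, 209.2, 47, 49, array([ 0.433 , -0.0253,  0.03  ]))]
[(305.5, 388.7, 14, 17, array([ 0.1331, -0.0612,  0.03  ])), (299.6, 264.0, 40, 60, array([ 0.4178, -0.0526,  0.03  ])), (158.1, 207.8, 14, 15, array([0.5542, 0.2787, 0.03  ])), (433.4, 185.7, 13, 14, array([ 0.5981, -0.3737,  0.03  ]))]
```

S2 stands in the case at (158,208), and S3 is still in place at (0.434, -0.025).

Request:
apply_moves:
  series:
    - [[0.6, 0.006, -0.0005, 0.03, 0, 0, 0], [0.6, 0, 0, 0.04, 0, 0, 0], [0.6, 0, 0, 0.02, 0, 0, 0], [0.6, 0, 0, 0, 0, 0, 0], [0.6, 0, 0, 0, 0, 0, 0]]

```text
t: 21.85
position: [0.4346, -0.025, 0.0337]
ee_rot: [[-1.0, -0.001, 0.001], [-0.001, 1.0, -0.0], [-0.001, -0.0, -1.0]]
wrist_force: [-0.4, -1.4, 0.5]
grip_width: 0.0512
grip_force: 0.0
```

Request:
apply_moves:
  series:
    - [[0.6, 0, 0, 0.017, 0, 0, 0], [0.6, 0, 0, 0.01, 0, 0, 0], [0.6, 0, 0, 0, 0, 0, 0], [0.3, 0, 0, 0, 0, 0, 0], [0, 0, 0, 0, 0, 0, 0], [0, 0, 0, 0, 0, 0, 0], [0, 0, 0, 0, 0, 0, 0], [0, 0, 0, 0, 0, 0, 0], [0, 0, 0, -0.04, 0, 0, 0], [0, 0, 0, -0.035, 0, 0, 0], [0, -0.038, 0.018, 0, 0, 0, 0], [0, -0.038, 0.018, 0, 0, 0, 0], [0, -0.038, 0.018, 0, 0, 0, 0], [0, -0.038, 0.016, 0, 0, 0, 0], [0, 0, 0, 0, 0, 0, 0], [0, 0, 0, 0, 0, 0, 0], [0, 0, 0, 0, 0, 0, 0]]

```text
t: 23.98
position: [0.5843, 0.0442, 0.081]
ee_rot: [[-1.0, 0.001, -0.001], [0.001, 1.0, 0.0], [0.001, 0.0, -1.0]]
wrist_force: [0.5, -0.6, -0.7]
grip_width: 0.032
grip_force: 59.9
```

```bash
python3 - <<'E'
from h import *
s=ctrl.get_state();print(s['t'],s['position'].round(4),s['grip_width'],s['wrist_force'].round(2))
i,im=grab("wrist")
print(faces(i,im,z=s['position'][2]+.024,th=225))
E
```

```text
23.975 [0.5843 0.0442 0.081 ] 0.03204938896169171 [ 0.47 -0.56 -0.67]
[(273.6, 318.4, 74, 86, array([0.5827, 0.0438, 0.105 ]))]
```

Request:
apply_moves:
  series:
    - [[0, -0.0023, 0.001, 0, 0, 0, 0], [0, 0, 0, 0.014, 0, 0, 0], [0, 0, 0, 0.014, 0, 0, 0], [0, 0, 0, 0.005, 0, 0, 0], [0, 0, 0, 0.004, 0, 0, 0], [0, 0, 0, 0.003, 0, 0, 0], [0, 0, 0, 0, 0, 0, 0]]

```text
t: 24.9
position: [0.588, 0.0456, 0.0411]
ee_rot: [[-1.0, 0.0, 0.0], [0.0, 1.0, 0.0], [-0.0, 0.0, -1.0]]
wrist_force: [0.1, -0.4, -0.5]
grip_width: 0.0321
grip_force: 59.9
```

Request:
apply_moves:
  series:
    - [[0, 0.0006, -0.0003, 0, 0, 0, 0], [0, 0, 0, 0.003, 0, 0, 0], [0, 0, 0, 0.003, 0, 0, 0], [0, 0, 0, 0.002, 0, 0, 0], [0, 0, 0, 0, 0, 0, 0]]

```text
t: 25.52
position: [0.5872, 0.0453, 0.0329]
ee_rot: [[-1.0, 0.0, -0.0], [0.0, 1.0, 0.0], [0.0, 0.0, -1.0]]
wrist_force: [-0.1, 0.1, -0.4]
grip_width: 0.0318
grip_force: 59.9
```

S3 also passes the shoulder, with no force.

Request:
apply_moves:
  series:
    - [[0, 0, 0, 0.004, 0, 0, 0], [0, 0, 0, 0.004, 0, 0, 0], [0, 0, 0, 0.003, 0, 0, 0], [0, 0, 0, 0, 0, 0, 0], [0.5, 0, 0, 0, 0, 0, 0], [0.6, 0, 0, 0, 0, 0, 0], [0.6, 0, 0, 0, 0, 0, 0], [0.6, 0, 0, 0, 0, 0, 0], [0.6, 0, 0, 0, 0, 0, 0]]

```text
t: 26.65
position: [0.5874, 0.0453, 0.0222]
ee_rot: [[-1.0, 0.0, 0.0], [0.0, 1.0, 0.0], [-0.0, 0.0, -1.0]]
wrist_force: [-0.4, -0.3, 0.3]
grip_width: 0.0511
grip_force: 0.0
```

```bash
python3 - <<'E'
from h import *
s=ctrl.get_state();print(s['t'],s['position'].round(4),s['grip_width'],s['wrist_force'].round(2))
i,im=grab("wrist");ti,tm=grab("top")
print(faces(i,im,z=.042,th=235))
print(faces(ti,tm,th=235,amin=50))
E
```

```text
26.65 [0.5874 0.0453 0.0222] 0.0511125614356016 [-0.4  -0.3   0.31]
[(273.6, 312.0, 73, 85, array([0.5857, 0.0448, 0.042 ])), (195.1, 221.9, 19, 22, array([0.5485, 0.017 , 0.042 ])), (338.2, 205.7, 20, 21, array([0.5425, 0.0675, 0.042 ]))]
[(323.9, 237.8, 13, 13, array([ 0.4783, -0.111 ,  0.03  ])), (158.1, 207.7, 14, 15, array([0.5544, 0.2787, 0.03  ])), (433.5, 185.6, 13, 14, array([ 0.5985, -0.374 ,  0.03  ]))]
```

S3 is home too (same pixel as S2 was). To the case, beside S2.

Request:
apply_moves:
  series:
    - [[0.3, 0, 0, 0.001, 0, 0, 0], [0, 0, 0, 0, 0, 0, 0], [0, 0, 0, 0, 0, 0, 0], [0, 0, 0, 0, 0, 0, 0], [0, 0, 0, -0.03, 0, 0, 0], [0, 0, 0, -0.04, 0, 0, 0], [0, 0, 0, -0.015, 0, 0, 0], [0, 0.021, 0.047, 0, 0, 0, 0], [0, 0.021, 0.047, 0, 0, 0, 0], [0, 0.02, 0.046, 0, 0, 0, 0], [0, 0.02, 0.046, 0, 0, 0, 0], [0, 0.02, 0.046, 0, 0, 0, 0], [0, 0, 0, 0, 0, 0, 0], [0, 0, 0, 0, 0, 0, 0]]

```text
t: 28.5
position: [0.4849, 0.2769, 0.1053]
ee_rot: [[-1.0, -0.001, -0.001], [-0.001, 1.0, -0.001], [0.001, -0.001, -1.0]]
wrist_force: [0.3, -0.3, 0.4]
grip_width: 0.0318
grip_force: 61.1
```

Request:
apply_moves:
  series:
    - [[0, 0, 0.001, 0.04, 0, 0, 0], [0, 0, 0, 0.035, 0, 0, 0], [0, 0, 0, 0.013, 0, 0, 0], [0, 0, 0, 0, 0, 0, 0], [0.5, 0, 0, 0, 0, 0, 0], [0.5, 0, 0, 0, 0, 0, 0], [0.5, 0, 0, 0, 0, 0, 0], [0.5, 0, 0, -0.04, 0, 0, 0], [0.5, 0, 0, -0.05, 0, 0, 0], [0.5, 0, 0, -0.015, 0, 0, 0], [0.6, 0.001, -0.06, 0, 0, 0, 0], [0.6, 0.001, -0.06, 0, 0, 0, 0], [0.6, 0.001, -0.06, 0, 0, 0, 0], [0.6, 0.001, -0.06, 0, 0, 0, 0], [0.6, 0.001, -0.06, 0, 0, 0, 0], [0.6, 0.001, -0.06, 0, 0, 0, 0], [0.6, 0.001, -0.03, 0, 0, 0, 0], [0.6, 0, 0, 0, 0, 0, 0], [0.6, 0, 0, 0, 0, 0, 0]]

```text
t: 30.88
position: [0.4777, -0.1108, 0.1227]
ee_rot: [[-1.0, 0.0, -0.001], [0.0, 1.0, 0.001], [0.001, 0.001, -1.0]]
wrist_force: [0.6, 0.6, -1.0]
grip_width: 0.0514
grip_force: 0.0
```

```bash
python3 - <<'E'
from h import *
s=ctrl.get_state();print(s['t'],s['position'].round(4),s['grip_width'],s['wrist_force'].round(2))
i,im=grab("wrist");ti,tm=grab("top");cv2.imwrite("pics/t9.png",tm)
print(faces(i,im,z=.03,th=225))
print(faces(ti,tm,th=235,amin=50))
E
```

```text
30.875 [ 0.4777 -0.1108  0.1227] 0.05142583693069477 [ 0.57  0.63 -1.01]
[(273.0, 218.7, 46, 49, array([ 0.4772, -0.1115,  0.03  ]))]
[(355.5, 355.3, 15, 16, array([ 0.2066, -0.1781,  0.03  ])), (157.9, 236.9, 14, 15, array([0.4858, 0.279 , 0.03  ])), (158.1, 207.7, 14, 15, array([0.5544, 0.2788, 0.03  ])), (433.4, 185.7, 13, 14, array([ 0.5982, -0.3738,  0.03  ]))]
```

S3 is in the case at (158,237). S4 is directly below, at (0.478, -0.111).

Request:
apply_moves:
  series:
    - [[0.6, 0, 0, 0.03, 0, 0, 0], [0.6, 0, 0, 0.04, 0, 0, 0], [0.6, 0, 0, 0.018, 0, 0, 0], [0.6, 0, 0, 0, 0, 0, 0], [0.6, 0, 0, 0, 0, 0, 0]]

```text
t: 31.6
position: [0.479, -0.1112, 0.0358]
ee_rot: [[-1.0, -0.001, 0.001], [-0.001, 1.0, -0.0], [-0.001, -0.0, -1.0]]
wrist_force: [-0.1, -0.5, 0.9]
grip_width: 0.0514
grip_force: 0.0
```

Request:
apply_moves:
  series:
    - [[0.6, 0, 0, 0.019, 0, 0, 0], [0.6, 0, 0, 0.01, 0, 0, 0], [0.6, 0, 0, 0, 0, 0, 0], [0.3, 0, 0, 0, 0, 0, 0], [0, 0, 0, 0, 0, 0, 0], [0, 0, 0, 0, 0, 0, 0], [0, 0, 0, 0, 0, 0, 0], [0, 0, 0, 0, 0, 0, 0], [0, 0, 0, -0.04, 0, 0, 0], [0, 0, 0, -0.035, 0, 0, 0], [0, -0.027, 0.039, 0, 0, 0, 0], [0, -0.027, 0.039, 0, 0, 0, 0], [0, -0.027, 0.039, 0, 0, 0, 0], [0, -0.027, 0.039, 0, 0, 0, 0], [0, 0, 0, 0, 0, 0, 0], [0, 0, 0, 0, 0, 0, 0], [0, 0, 0, 0, 0, 0, 0]]

```text
t: 33.72
position: [0.5853, 0.0434, 0.0809]
ee_rot: [[-1.0, 0.001, -0.001], [0.001, 1.0, -0.0], [0.001, -0.0, -1.0]]
wrist_force: [-0.3, 0.3, 0.1]
grip_width: 0.0314
grip_force: 59.8
```

```bash
python3 - <<'E'
from h import *
s=ctrl.get_state();print(s['t'],s['position'].round(4),s['grip_width'],s['wrist_force'].round(2))
i,im=grab("wrist")
print(faces(i,im,z=s['position'][2]+.024,th=225))
E
```

```text
33.725 [0.5853 0.0434 0.0809] 0.03144838957627397 [-0.3   0.34  0.15]
[(273.5, 316.9, 74, 86, array([0.5831, 0.0429, 0.1049]))]
```

Request:
apply_moves:
  series:
    - [[0, -0.0018, 0.0014, 0, 0, 0, 0], [0, 0, 0, 0.014, 0, 0, 0], [0, 0, 0, 0.009, 0, 0, 0], [0, 0, 0, 0.004, 0, 0, 0], [0, 0, 0, 0, 0, 0, 0], [0, 0, 0, 0, 0, 0, 0]]

```text
t: 34.52
position: [0.5884, 0.0457, 0.0543]
ee_rot: [[-1.0, 0.0, 0.001], [0.0, 1.0, 0.0], [-0.001, 0.0, -1.0]]
wrist_force: [0.7, 0.2, -0.7]
grip_width: 0.0312
grip_force: 59.8
```

Request:
apply_moves:
  series:
    - [[0, 0.0005, -0.0004, 0.002, 0, 0, 0], [0, 0, 0, 0.004, 0, 0, 0], [0, 0, 0, 0.003, 0, 0, 0], [0, 0, 0, 0.003, 0, 0, 0], [0, 0, 0, 0.002, 0, 0, 0], [0, 0, 0, 0, 0, 0, 0], [0, 0, 0, 0, 0, 0, 0]]

```text
t: 35.4
position: [0.5877, 0.0453, 0.0402]
ee_rot: [[-1.0, 0.0, 0.0], [0.0, 1.0, 0.0], [-0.0, 0.0, -1.0]]
wrist_force: [0.1, -0.6, -0.2]
grip_width: 0.0313
grip_force: 59.8
```

Force-free at 22 mm over the block, so I go down a little and release.

Request:
apply_moves:
  series:
    - [[0, 0, 0, 0.0015, 0, 0, 0], [0, 0, 0, 0, 0, 0, 0], [0.5, 0, 0, 0, 0, 0, 0], [0.6, 0, 0, 0, 0, 0, 0], [0.6, 0, 0, 0, 0, 0, 0], [0.6, 0, 0, 0, 0, 0, 0], [0.6, 0, 0, 0, 0, 0, 0]]

```text
t: 36.28
position: [0.5876, 0.0453, 0.0387]
ee_rot: [[-1.0, 0.0, 0.0], [0.0, 1.0, 0.0], [-0.0, 0.0, -1.0]]
wrist_force: [0.7, -0.6, -0.0]
grip_width: 0.0512
grip_force: 0.0
```

```bash
python3 - <<'E'
from h import *
s=ctrl.get_state();print(s['t'],s['position'].round(4),s['grip_width'],s['wrist_force'].round(2))
i,im=grab("wrist");si,sm=grab("scene");ti,tm=grab("top")
cv2.imwrite("pics/c10.png",np.hstack([cv2.resize(im,(533,400)),cv2.resize(sm[160:280,220:300],(267,400),interpolation=cv2.INTER_CUBIC)]))
for z in(.042,.061): print(z,faces(i,im,z=z,th=240))
print(faces(ti,tm,th=235,amin=50))
E
```

```text
36.275 [0.5876 0.0453 0.0387] 0.05118995591397338 [ 0.68 -0.64 -0.03]
0.042 [(273.2, 315.8, 72, 85, array([0.5988, 0.0447, 0.042 ]))]
0.061 [(273.2, 315.8, 72, 85, array([0.586 , 0.0447, 0.061 ]))]
[(157.8, 237.0, 14, 15, array([0.4856, 0.2793, 0.03  ])), (158.1, 207.7, 14, 15, array([0.5544, 0.2787, 0.03  ])), (433.4, 185.6, 13, 14, array([ 0.5984, -0.3739,  0.03  ])), (250.8, 168.9, 35, 51, array([0.6439, 0.0592, 0.03  ]))]
```

View pics/c10.png

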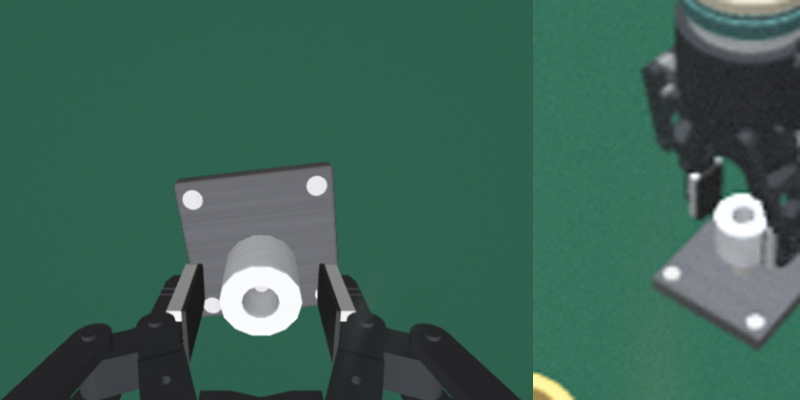

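S4 hangs on the shoulder: its top face is at (273,316), consistent with z = 0.061 directly over the pin. To the bin.

Request:
apply_moves:
  series:
    - [[0.3, 0, 0, 0, 0, 0, 0], [0, 0, 0, 0, 0, 0, 0], [0, 0, 0, 0, 0, 0, 0], [0, 0, 0, 0, 0, 0, 0], [0, 0, 0, -0.02, 0, 0, 0], [0, 0, 0, -0.045, 0, 0, 0], [0, 0, 0, -0.01, 0, 0, 0], [0, 0.006, -0.059, 0, 0, 0, 0], [0, 0.006, -0.059, 0, 0, 0, 0], [0, 0.006, -0.06, 0, 0, 0, 0], [0, 0.006, -0.06, 0, 0, 0, 0], [0, 0.006, -0.06, 0, 0, 0, 0], [0, 0.006, -0.06, 0, 0, 0, 0], [0, 0.004, -0.059, 0, 0, 0, 0], [0, 0, 0, 0, 0, 0, 0], [0, 0, 0, 0.02, 0, 0, 0], [0, 0, 0, 0, 0, 0, 0], [0, 0, 0, 0, 0, 0, 0]]

```text
t: 38.67
position: [0.5477, -0.3708, 0.0935]
ee_rot: [[-1.0, -0.001, -0.0], [-0.001, 1.0, 0.001], [0.0, 0.001, -1.0]]
wrist_force: [0.3, 1.0, -0.4]
grip_width: 0.0312
grip_force: 60.0
```

Request:
apply_moves:
  series:
    - [[0, 0, 0, 0.04, 0, 0, 0], [0, 0, 0, 0.027, 0, 0, 0], [0, 0, 0, 0.011, 0, 0, 0], [0, 0, 0, 0, 0, 0, 0], [0.5, 0, 0, 0, 0, 0, 0], [0.5, 0, 0, 0, 0, 0, 0], [0.5, 0, 0, 0, 0, 0, 0], [0.5, 0, 0, -0.05, 0, 0, 0], [0.3, 0, 0, -0.05, 0, 0, 0], [0, 0, 0.03, -0.05, 0, 0, 0], [0, 0.01, 0.03, -0.05, 0, 0, 0], [0, 0.01, 0.06, -0.01, 0, 0, 0], [0, 0.01, 0.06, 0, 0, 0, 0], [0, 0.01, 0.06, 0, 0, 0, 0], [0, 0.01, 0.06, 0, 0, 0, 0], [0, 0.01, 0.06, 0, 0, 0, 0], [0, 0.01, 0.06, 0, 0, 0, 0], [0, 0, 0, 0, 0, 0, 0]]

```text
t: 40.92
position: [0.4763, 0.0521, 0.2262]
ee_rot: [[-1.0, -0.006, 0.0], [-0.006, 1.0, 0.001], [-0.0, 0.001, -1.0]]
wrist_force: [0.1, -1.1, -0.5]
grip_width: -0.0
grip_force: 0.0
```

```bash
python3 - <<'E'
from h import *
s=ctrl.get_state();print(s['t'],s['position'].round(4),s['grip_width'],s['wrist_force'].round(2))
ti,tm=grab("top");si,sm=grab("scene")
print(faces(ti,tm,th=235,amin=50))
cv2.imwrite("pics/c11.png",np.hstack([cv2.resize(tm,(400,300)),cv2.resize(sm,(400,300))]))
E
```

```text
40.925 [0.4763 0.0521 0.2262] -3.5249180053326484e-05 [ 0.12 -1.14 -0.53]
[(157.9, 236.9, 14, 15, array([0.4858, 0.279 , 0.03  ])), (158.0, 207.8, 14, 15, array([0.5543, 0.2789, 0.03  ])), (434.1, 206.9, 13, 14, array([ 0.5477, -0.3735,  0.03  ])), (433.4, 185.6, 13, 14, array([ 0.5984, -0.3737,  0.03  ]))]
```

View pics/c11.png

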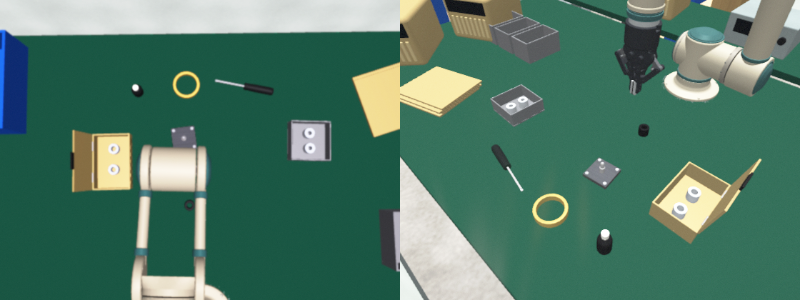

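Sorted: two sleeves stand in the case (158,208; 158,237) and two in the bin (433,186; 434,207), all four floor-high, and the lid is open. Now I go over the lid to its outer side with the fingers shut.

Request:
apply_moves:
  series:
    - [[0, 0, 0, -0.03, 0, 0, 0], [0, 0.002, 0.056, 0, 0, 0, 0], [0, 0.002, 0.056, 0, 0, 0, 0], [0, 0.002, 0.056, 0, 0, 0, 0], [0, 0.002, 0.056, 0, 0, 0, 0], [0, 0.002, 0.056, 0, 0, 0, 0], [0, 0.001, 0.056, 0, 0, 0, 0], [0, 0, 0.056, 0, 0, 0, 0], [0, 0, 0, 0, 0, 0, 0], [0, 0, 0, 0.05, 0, 0, 0], [0, 0, 0, 0.05, 0, 0, 0], [0, 0, 0, 0, 0, 0, 0], [0, 0, 0, 0, 0, 0, 0]]

```text
t: 42.65
position: [0.4687, 0.4397, 0.1575]
ee_rot: [[-1.0, 0.002, 0.003], [0.002, 1.0, 0.001], [-0.003, 0.001, -1.0]]
wrist_force: [0.6, 0.2, -0.2]
grip_width: 0.0001
grip_force: 0.0
```

Request:
apply_moves:
  series:
    - [[0, 0, -0.02, 0.01, 0, 0, 0], [0, 0, -0.02, 0, 0, 0, 0], [0, 0, -0.012, 0, 0, 0, 0], [0, 0, -0.012, 0, 0, 0, 0], [0, 0, -0.012, 0, 0, 0, 0], [0, 0, -0.012, 0, 0, 0, 0], [0, 0, -0.012, 0, 0, 0, 0], [0, 0, 0, 0, 0, 0, 0]]

```text
t: 43.65
position: [0.4663, 0.339, 0.1454]
ee_rot: [[-1.0, 0.001, -0.001], [0.001, 1.0, -0.001], [0.001, -0.001, -1.0]]
wrist_force: [-0.1, 0.1, 0.2]
grip_width: -0.0002
grip_force: 0.0
```

```bash
python3 - <<'E'
from h import *
s=ctrl.get_state();print(s['t'],s['position'].round(4),s['grip_width'],s['wrist_force'].round(2))
si,sm=grab("scene")
cv2.imwrite("pics/c12.png",cv2.resize(sm[80:360,300:560],None,fx=2,fy=2))
E
```

```text
43.65 [0.4663 0.339  0.1454] -0.00022046625040632108 [-0.11  0.08  0.24]
```

View pics/c12.png

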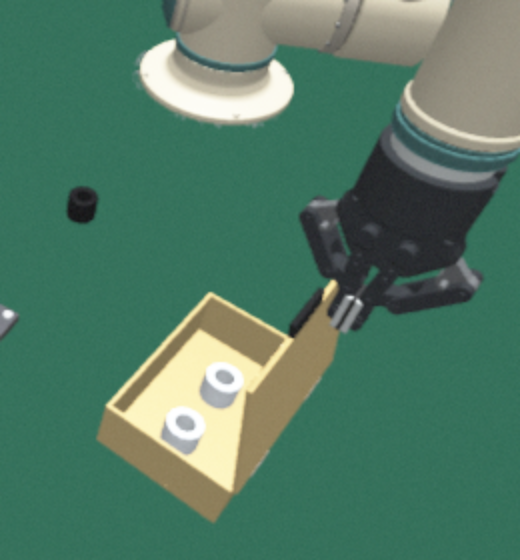

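The lid has come over past upright with the fingers on its outer face, near (345,310) in the crop. Now I follow the arc down.

Request:
apply_moves:
  series:
    - [[0, 0, -0.015, 0.002, 0, 0, 0], [0, 0, -0.014, 0.003, 0, 0, 0], [0, 0, -0.013, 0.006, 0, 0, 0], [0, 0, -0.012, 0.006, 0, 0, 0], [0, 0, -0.01, 0.008, 0, 0, 0], [0, 0, -0.01, 0.008, 0, 0, 0], [0, 0, -0.008, 0.008, 0, 0, 0], [0, 0, -0.007, 0.009, 0, 0, 0], [0, 0, -0.005, 0.009, 0, 0, 0], [0, 0, -0.005, 0.008, 0, 0, 0], [0, 0, -0.002, 0.006, 0, 0, 0], [0, 0, 0, 0.004, 0, 0, 0], [0, 0, 0, 0, 0, 0, 0]]

```text
t: 45.32
position: [0.4665, 0.2393, 0.0683]
ee_rot: [[-1.0, 0.0, -0.001], [0.0, 1.0, -0.0], [0.001, -0.0, -1.0]]
wrist_force: [0.7, -0.2, 0.6]
grip_width: -0.0002
grip_force: 0.0
```

Request:
apply_moves:
  series:
    - [[0, 0, 0, 0.003, 0, 0, 0], [0, 0, 0, 0.003, 0, 0, 0], [0, 0, 0, 0.002, 0, 0, 0], [0, 0, 0, 0, 0, 0, 0]]

```text
t: 45.82
position: [0.4666, 0.2394, 0.0606]
ee_rot: [[-1.0, 0.0, -0.0], [0.0, 1.0, 0.0], [0.0, 0.0, -1.0]]
wrist_force: [0.0, 0.3, 0.3]
grip_width: -0.0002
grip_force: 0.0
```

Request:
apply_moves:
  series:
    - [[0, 0, 0, 0.001, 0, 0, 0], [0, 0, 0, 0.001, 0, 0, 0], [0, 0, 0, 0, 0, 0, 0], [0, 0, 0, 0, 0, 0, 0]]

```text
t: 46.32
position: [0.4667, 0.2394, 0.0604]
ee_rot: [[-1.0, 0.0, 0.001], [0.0, 1.0, 0.0], [-0.001, 0.0, -1.0]]
wrist_force: [-3.4, -0.9, 11.4]
grip_width: 0.0
grip_force: 6.3
```

Solid contact (11 N) at z = 0.060, so the lid is down. I'll back off and check.

Request:
apply_moves:
  series:
    - [[0, 0, 0, -0.04, 0, 0, 0], [0, 0, 0, -0.05, 0, 0, 0], [0, 0.05, 0, -0.03, 0, 0, 0], [0, 0.05, -0.02, 0, 0, 0, 0], [0, 0.05, -0.02, 0, 0, 0, 0], [0, 0, 0, 0, 0, 0, 0], [0, 0, 0, 0, 0, 0, 0]]

```text
t: 47.2
position: [0.3174, 0.1996, 0.1791]
ee_rot: [[-1.0, 0.0, 0.002], [0.0, 1.0, 0.001], [-0.002, 0.001, -1.0]]
wrist_force: [0.3, 0.3, -1.0]
grip_width: -0.0005
grip_force: 0.0
```

```bash
python3 - <<'E'
from h import *
s=ctrl.get_state();print(s['t'],s['position'].round(4),s['grip_width'],s['wrist_force'].round(2))
si,sm=grab("scene");ti,tm=grab("top")
print(faces(ti,tm,th=235,amin=50))
cv2.imwrite("pics/c13.png",np.hstack([cv2.resize(sm[180:360,320:500],(500,500)),cv2.resize(tm[170:290,80:152],(300,500))]))
E
```

```text
47.2 [0.3174 0.1996 0.1791] -0.0005023523486154831 [ 0.25  0.26 -0.98]
[(279.4, 437.7, 78, 84, array([0.0252, 0.0005, 0.03  ])), (131.5, 363.5, 51, 71, array([0.1958, 0.3384, 0.03  ])), (434.1, 206.9, 14, 15, array([ 0.5478, -0.3736,  0.03  ])), (433.5, 185.6, 14, 14, array([ 0.5983, -0.3741,  0.03  ]))]
```

View pics/c13.png

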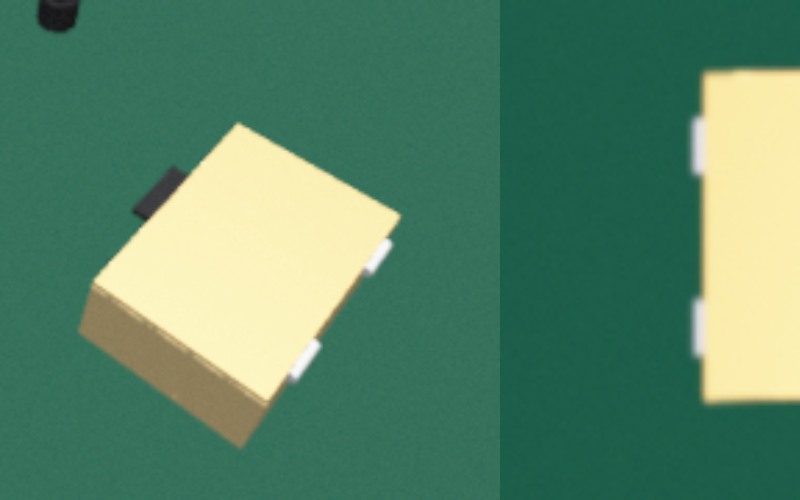

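The lid lies flush on the rim, with a thin seam along (95,285) to (268,403) and no gap. The arm is clear and both rejects are in the bin, so I hand it in.

```bash
python3 -c "
from rig import ctrl
print(ctrl.finish_job())"
```

```text
the job is handed in; nothing more can be done
None
```

All four sleeves present were tried in order: the first and fourth hung on the shoulder and are in the reject bin, the second and third slid home and are in the case, the lid is shut, and the job is handed in (no verdict came back).

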